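# Find the sleeve that fits the gauge pin

### The job

One of the two aluminium box-section sleeves fits the horizontal gauge pin and the other is too tight: find out by sliding them along the wooden guides onto the pin, without forcing. Leave the one that fits pushed fully home on the pin, and lay the tight one flat in the plywood reject tray, gently. Leave the tape roll and the wood offcut where they are.

Things in the scene. Friction and masses are not known exactly. Their poses are not given: they have to be found in the camera images.
- sleeve_1: one of two outwardly alike aluminium sleeves: square tube 100 mm long, 54 x 54 mm outside, a square hole right through. One has a 40 mm hole (7 mm walls, about 0.36 kg), the other 32 mm (11 mm walls, about 0.5 kg); which is which is not told. Starts lying on the bench. Origin at the tube's centre, 27 mm above what it lies on; x along the tube; both ends alike
- sleeve_2: one of two outwardly alike aluminium sleeves: square tube 100 mm long, 54 x 54 mm outside, a square hole right through. One has a 40 mm hole (7 mm walls, about 0.36 kg), the other 32 mm (11 mm walls, about 0.5 kg); which is which is not told. Starts lying on the bench. Origin at the tube's centre, 27 mm above what it lies on; x along the tube; both ends alike
- gauge: fit gauge fixed to the bench: dark wooden block (50 x 100 mm, 75 mm high) with a horizontal round steel pin along -x and two pale wooden guide strips beside it. Origin at bench level on the block's face, under the pin's root; z up. The wide-holed sleeve slides on until it meets the block (sleeve centre then at x = -50 mm)
- gauge_nose (a point): centre of the pin's nose: gauge x = -75 mm, 27 mm above the bench (axis height of a lying sleeve). Pin 36 mm thick, 75 mm long, its last 14 mm tapering to 22 mm. The tight sleeve stops on this taper, sleeve centre near gauge x = -115 mm, and must be drawn back 20 mm along the pin before it can be lifted
- gauge_mouth (a point): middle of the guides' flared mouth, at bench level, gauge x = -175 mm. The guides lie on the bare bench either side of the pin, 15 mm high, 14 mm thick, 57 mm apart from the block to gauge x = -115 mm, then flaring to 97 mm apart here: they steer a pushed sleeve onto the pin. Fingertips clear them above 15 mm
- tray: the reject tray, fixed to the bench: a low open plywood tray, 155 (x) x 125 (y) mm outside, 22 mm high, walls and floor 5 mm thick. Origin at the centre of its underside, z up
- tape: bystander: roll of paper tape lying flat, 68 mm across, 22 mm high; origin under its centre
- offcut: bystander: pale wood offcut 120 x 45 x 20 mm, lying flat; origin under its centre
Things that resemble listed ones, but are neither listed nor needed, are in the scene too. What is meant by the tray is not black, and is the smaller of those in its own colour. Leave any pink look-alike of the sleeve_2 alone.

How it is judged:
By the outcome, as a careful person would: the job done as asked, in the order asked, and still so for the second after the job is handed in, with the robot touching nothing.
It also fails if it takes over 72 s, if anything falls off the work surface, if the arm or the gripper's body presses on something with over 40 N, if the wrist force passes 120 N, or if a joint passes its speed limit or range.

### The arm

A 6-joint arm with a two-finger parallel gripper is mounted at the origin on the work surface. World frame = base frame: x ahead of the robot, y to its left, z up, the work surface at z = 0. Lengths are in m, angles in rad, forces in N, time in s.
With the tool pointing down it reaches from about 0.375 to 0.9 m from the base axis. Payload 3.1 kg.
Tool frame: the origin (TCP) lies between the finger pads; the fingertips stand manip.finger_overhang ahead of it and the grasp point (between the pads) lies 5 mm behind it (manip.finger_overhang is the distance from the TCP to the fingertips, in m); z points along the fingers, y is the line along which they close (so a half turn about z gives the same grasp; the last joint's range is limited). The gripper opens to 85 mm and grips with 20 to 120 N. Pads are 22 mm wide; open, the fingers measure 114 mm over their backs; the gripper's body (76 mm by 85 mm) begins 54 mm behind the grasp point. The pads swing forward as they close: fully open they stand 13 mm farther back than shut.
Start: joints at [0.951, 0.527, 1.433, -0, 1.181, -0.178], TCP at [0.267, 0.565, 0.245] pointing down, gripper open.
Joint ranges: [-3.08, 3.08], [-0.75, 2.2], [0.22, 2.44], [-1.43, 4.57], [0, 2.65], [-2.85, 2.85]. Speed limits (rad/s): [2.79, 2.79, 3.14, 3.14, 3.14, 3.14].

### API

Orientations are given as a unit quaternion [x, y, z, w].
In Python, from station import manip gives the robot as it stands.
- The arm moves only by the tool drive_tool, never from a script. Its argument "plan" is a list of rows, each a list of 7 numbers: the shift along the tool's x, y, z in m, then the turn, a rotation vector about the tool's x, y, z in degrees, then the opening, from -1 (shut) to 1 (fully open). In form: [[x, y, z, wx, wy, wz, gripper], ...]. A call has 1 to 10 rows; each row shifts and turns the commanded pose from where the row before left it, along the tool's axes as they then stand; what a row does not reach is not made up. A row lasts 1/10 s, in which the tool goes at most 50 mm and 8.59 degrees, less where a joint would pass 70% of its speed; a pose out of reach is approached as far as the arm can. A call is refused whole if a number of a shift passes 0.05 or a number of a turn 8.59, either way. A call with a gripper value outside its range is refused whole. The fingers move at their own pace and stop on an object; "newtons" is the grip in N (left out, the last holds). Time passes only in rows, so rows that do not move let the fingers close. It gives the time, the measured TCP pose, the force, the opening and the grip force at its end, in the units of the state.
- manip.sense(): the state, without advancing time (a new reading comes with each control period).
- manip.snapshot(name): name is "side" or "top" or "wrist"; returns a dict with "image" (384x512x3 uint8, red, green, blue), "z_map" (384x512 float32, m along the optical axis (not along the pixel's ray), 0 where there is no reading), "fov_y" (degrees; the focal length in pixels is half the picture's height over the tangent of half this angle, whatever the lens; pixels are square), "cx", "cy" (the principal point, pixels), "extrinsics" (4x4, takes a point from camera to world coordinates); the wrist camera has in their place "mount" (4x4, takes a point from camera to tool coordinates, whose origin is the TCP and whose axes are the flange's). Camera axes: x right, y up, looking along -z (the intrinsics and any distortion apply to the point x, -y, -z); pixel columns grow to the right and rows downward; lengths in m; the calibration is good to about 2 mm. The wrist camera is an equidistant fisheye: a pixel r from the principal point sees the ray r / f radians off the axis. A picture is of the moment at which its call begins: read the wrist's pose just before it.
- manip.sign_off(): hands the job in; it is judged then, once.
The state is a dict: "t": time; "q": joint angles; "qd": joint speeds; "tau": joint torques, N m; "tcp_pos": TCP position; "tool_rot": TCP orientation; "force": force on the tool from outside, world axes, zero at the start; "ft_torque": the same for the moment, N m; "finger_gap": opening from 0.0 (shut) to 1.0 (fully open); "gripper_force": force on a finger pad.
Only numpy, scipy, OpenCV 4.12 (cv2) and the standard library are available. Lean on these libraries where they do the work, as an engineer would, in place of code of your own. Each camera call takes 0.05 s, during which the arm holds its last target. There are 200 camera calls.

## Working session

There is one attempt and no reset: what is moved stays moved. The work goes in short steps, Python scripts to look and compute and a tool call to move; the robot and the scene stay as the last step left them, time stands still between calls to the robot, and variables do not carry over. Pictures are saved under pics/ and viewed, at most 10 in all, crops included, and the job is handed in when it is done.

Besides the shell and the picture viewer there is one more tool, called as name(argument=value, ...) on one line, values as JSON. drive_tool: Moves the arm, as the interface text tells. Its arguments: {"type":"object","properties":{"plan":{"type":"array"},"newtons":{"type":"number"}},"required":["plan"]}

```bash
ls; mkdir -p pics; python3 - <<'E'
from station import manip
import cv2,numpy as np
s=manip.sense();print(s['tcp_pos'],s['tool_rot'],s['finger_gap'],manip.finger_overhang,s['t'])
for n in("side","top"):
    d=manip.snapshot(n);cv2.imwrite(f'pics/{n}0.png',cv2.cvtColor(d['image'],cv2.COLOR_RGB2BGR))
    np.savez(f'{n}0.npz',**d);print({k:v for k,v in d.items() if k not in('image','z_map')})
E
```

```text
pics
[0.26678564 0.56442882 0.24431295] [ 2.19110689e-01  9.75699386e-01 -1.01629114e-03 -4.26761396e-04] 1.0024657216417978 0.014 0.0
{'fov_y': 50.924257509741594, 'cx': 256.5812946012997, 'cy': 189.2448232746943, 'extrinsics': array([[ 0.93856313,  0.23450193, -0.25319575,  0.15003896],
       [-0.34508215,  0.64661783, -0.68029677, -0.97327366],
       [ 0.00418998,  0.7258748 ,  0.68781408,  0.84758485],
       [ 0.        ,  0.        ,  0.        ,  1.        ]])}
{'fov_y': 49.23200528205072, 'cx': 254.9898241842043, 'cy': 197.84891190573342, 'extrinsics': array([[ 0.01888455,  0.99290345, -0.11741431,  0.31241598],
       [-0.99977967,  0.0198295 ,  0.00688498, -0.17570783],
       [ 0.00916439,  0.11725842,  0.99305915,  1.34119738],
       [ 0.        ,  0.        ,  0.        ,  1.        ]])}
```

View pics/side0.png

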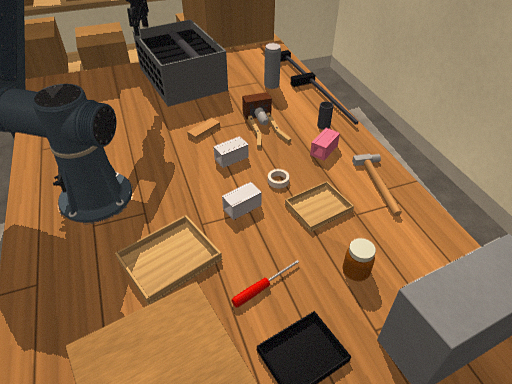

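View pics/top0.png

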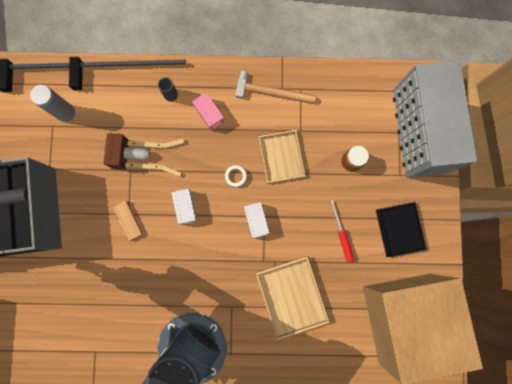

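The top view shows these possible confusions:
- **Sleeves:** silvery ones at (184,206) and (257,220). The pink block at (208,111) is a decoy.
- **Trays:** small plywood at (282,157), which I choose. The larger plywood at (293,297) and the black one at (401,229) are decoys.
- **Gauge:** block at (117,152), with the mouth near (183,158).
- **Bystanders:** tape at (235,177) and offcut at (128,220).

Next I measure from both views.

```bash
cat > h.py <<'E'
import numpy as np,cv2
def cloud(d):
    z=d['z_map'];h,w=z.shape;f=h/2/np.tan(np.radians(float(d['fov_y']))/2)
    v,u=np.mgrid[:h,:w];P=np.stack([(u-d['cx'])/f*z,-(v-d['cy'])/f*z,-z,np.ones_like(z)],-1)
    W=(P@np.array(d['extrinsics']).T)[...,:3];W[z==0]=np.nan;return W
def rect(p):
    (c,s,a)=cv2.minAreaRect((p[:,:2]*1000).astype(np.float32));
    if s[0]<s[1]: s=s[::-1];a+=90
    return np.round(c,1),np.round(s,1),round((a+90)%180-90,1)
E
python3 - <<'E'
from h import *
T=np.load('top0.npz');S=np.load('side0.npz')
Ct,Cs=cloud(T),cloud(S)
print('bench z',np.nanmedian(Ct[180:195,90:110,2]),np.nanmedian(Cs[240:250,270:280,2]))
boxes={'s_a':((165,182,205,230),(208,132,255,172)),'s_b':((238,195,278,245),(215,178,268,222)),
'tray':((252,122,312,190),(280,178,360,235)),'block':((98,128,128,174),(238,88,275,118)),'tape':((220,160,250,192),(262,164,295,194)),'offcut':((108,196,146,244),(184,115,224,142)),'pink':((190,90,226,132),(306,126,344,164))}
for k,bs in boxes.items():
    for n,C,b in(('top',Ct,bs[0]),('side',Cs,bs[1])):
        p=C[b[1]:b[3],b[0]:b[2]].reshape(-1,3);p=p[np.isfinite(p[:,2])];p=p[(p[:,2]>.010)&(p[:,2]<.12)]
        zt=np.percentile(p[:,2],95 if k!='tray' else 97);q=p[p[:,2]>zt-.008]
        print(k,n,'ztop %.4f'%zt,*rect(q),'med',np.round(np.median(q,0)*1000,1),len(q))
# gauge
p=Ct[130:182,98:195].reshape(-1,3)
g=p[(p[:,2]>.008)&(p[:,2]<.045)]
cv2.imwrite('pics/g.png',cv2.cvtColor(np.hstack([cv2.resize(T['image'][120:185,95:200],None,fx=4,fy=4,interpolation=2),cv2.resize(T['image'][170:245,160:255],(380,260),interpolation=2)]),cv2.COLOR_RGB2BGR))
for a,b in((136,141),(165,141),(183,141),(165,168),(180,175)): print((a,b),np.round(Ct[b,a]*1000,1))
E
```

```text
bench z 4.3745733945277365e-05 0.0003853219543069608
s_a top ztop 0.0580 [436.9  38. ] [100.3  54.4] 14.0 med [435.4  38.2  54.2] 544
s_a side ztop 0.0564 [434.3  32.1] [102.4  61.2] 15.0 med [432.3  29.8  54.3] 363
s_b top ztop 0.0581 [ 398.7 -187.7] [99.7 53.9] 16.5 med [ 396.6 -188.5   54.3] 524
s_b side ztop 0.0564 [ 394.8 -192.5] [101.4  58.4] 16.4 med [ 393.2 -195.8   54.2] 528
tray top ztop 0.0262 [ 607.3 -265.3] [155.8 125.2] 11.4 med [ 610.7 -264.7   22.3] 243
tray side ztop 0.0243 [ 597.2 -234.9] [200.  157.1] -79.7 med [ 589.3 -266.5   21.4] 412
block top ztop 0.0790 [606.8 257.7] [100.1  50.9] -3.6 med [607.5 257.5  75.3] 496
block side ztop 0.0774 [603.5 251.7] [99.8 58. ] -3.2 med [602.6 249.4  75.2] 223
tape top ztop 0.0261 [ 539.7 -118.8] [65.6 64.1] -39.8 med [ 539.8 -118.9   21.9] 163
tape side ztop 0.0246 [ 536.5 -123.6] [70.5 61.9] 67.7 med [ 536.4 -124.6   21.8] 169
offcut top ztop 0.0246 [390.6 218.2] [119.3  46. ] 28.1 med [390.6 218.4  20.6] 481
offcut side ztop 0.0232 [387.5 212.2] [120.1  52.1] 28.4 med [385.6 209.9  20.3] 281
pink top ztop 0.0585 [746.1 -26.7] [100.6  54.2] 35.3 med [744.7 -27.6  54.6] 492
pink side ztop 0.0568 [741.7 -33. ] [102.8  55.4] 34.4 med [740.2 -35.6  54.4] 332
(136, 141) [646.4 202.9  14.9]
(165, 141) [651.5 112.    3. ]
(183, 141) [650.5  51.9  11.7]
(165, 168) [559.8 105.5  15.2]
(180, 175) [540.5  59.1   0.9]
```

View pics/g.png

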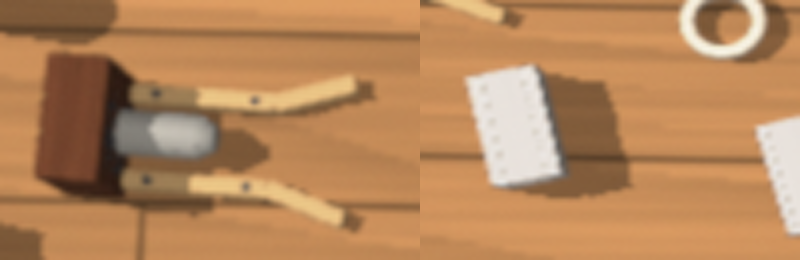

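The top crop confirms the gauge with its pin, nose toward image right, and flared guides. It also shows the grey aluminium sleeve (not pink) at about (184,206). Now I refine the gauge axis and write a row helper.

```bash
cat >> h.py <<'E'
from scipy.spatial.transform import Rotation as R
def down(yang):  # tool z down, tool y at world angle yang (deg)
    a=np.radians(yang);y=np.array([np.cos(a),np.sin(a),0]);z=np.array([0,0,-1.]);return R.from_matrix(np.c_[np.cross(y,z),y,z])
def rows(p,q,tp,yang,n,g):
    r=R.from_quat(q);t=down(yang);w=(r.inv()*t).as_rotvec();p=np.array(p)
    out=[]
    for i in range(n):
        ri=r*R.from_rotvec(w*i/n); s=ri.inv().apply((np.array(tp)-p)/n)
        out.append([*np.round(s,4),*np.round(np.degrees(w/n),2),g])
    return out
def show(tp,yang,n,g):
    from station import manip
    s=manip.sense();print('t',s['t'],np.round(s['tcp_pos'],4))
    for r in rows(s['tcp_pos'],s['tool_rot'],np.array(tp)/1000,yang,n,g): print(str([float(x) for x in r])+',')
E
python3 - <<'E'
from h import *
for n,b in(('top0',(130,182,98,195)),('side0',(110,150,240,295))):
    C=cloud(np.load(n+'.npz'));p=C[b[0]:b[1],b[2]:b[3]].reshape(-1,3)*1000
    fx=np.array([605.2,232.7]);
    ang=np.radians(86.4);ex=np.array([np.cos(ang),np.sin(ang)]);ey=np.array([-ex[1],ex[0]])
    gx=(p[:,:2]-fx)@ex;gy=(p[:,:2]-fx)@ey
    for nm,m in(('guideL',(gy>24)&(gy<50)&(gx>-110)&(gx<-8)&(p[:,2]>12)&(p[:,2]<18)),('guideR',(gy<-24)&(gy>-50)&(gx>-110)&(gx<-8)&(p[:,2]>12)&(p[:,2]<18)),('pin',(abs(gy)<19)&(gx>-60)&(gx<-8)&(p[:,2]>40)&(p[:,2]<50))):
        if m.sum()>8: k=np.polyfit(gx[m],gy[m],1);print(n,nm,m.sum(),'slope deg %.2f'%np.degrees(k[0]),'gy@-60 %.1f'%np.polyval(k,-60), np.round([gy[m].min(),gy[m].max(),np.median(p[m,2])],1))
show((437,38,160),-76,20,1)
E
```

```text
top0 guideL 95 slope deg 1.11 gy@-60 34.6 [27.2 41.6 15.4]
top0 guideR 93 slope deg -0.18 gy@-60 -37.1 [-44.8 -29.7  14.9]
top0 pin 113 slope deg 2.37 gy@-60 -1.5 [-16.3  12.9  43.4]
side0 guideL 63 slope deg 0.39 gy@-60 37.3 [28.3 45.1 15.3]
side0 guideR 61 slope deg 0.34 gy@-60 -33.7 [-42.3 -25.5  15.4]
side0 pin 51 slope deg 3.28 gy@-60 3.4 [-9.9 16.2 43.7]
t 0.1 [0.2668 0.5645 0.2444]
[-0.0189, -0.0202, 0.0043, -0.0, 0.01, 7.03, 1.0],
[-0.0213, -0.0177, 0.0042, -0.0, 0.01, 7.03, 1.0],
[-0.0233, -0.0149, 0.0042, -0.0, 0.01, 7.03, 1.0],
[-0.0249, -0.012, 0.0042, -0.0, 0.01, 7.03, 1.0],
[-0.0262, -0.0088, 0.0042, -0.0, 0.01, 7.03, 1.0],
[-0.0271, -0.0056, 0.0042, -0.0, 0.01, 7.03, 1.0],
[-0.0276, -0.0022, 0.0042, -0.0, 0.01, 7.03, 1.0],
[-0.0276, 0.0012, 0.0042, -0.0, 0.01, 7.03, 1.0],
[-0.0273, 0.0046, 0.0042, -0.0, 0.01, 7.03, 1.0],
[-0.0265, 0.0079, 0.0042, -0.0, 0.01, 7.03, 1.0],
[-0.0254, 0.0111, 0.0042, -0.0, 0.01, 7.03, 1.0],
[-0.0238, 0.0141, 0.0042, -0.0, 0.01, 7.03, 1.0],
[-0.0219, 0.0169, 0.0042, -0.0, 0.01, 7.03, 1.0],
[-0.0197, 0.0195, 0.0042, -0.0, 0.01, 7.03, 1.0],
[-0.0171, 0.0217, 0.0042, -0.0, 0.01, 7.03, 1.0],
[-0.0144, 0.0237, 0.0042, -0.0, 0.01, 7.03, 1.0],
[-0.0114, 0.0252, 0.0042, -0.0, 0.01, 7.03, 1.0],
[-0.0082, 0.0264, 0.0042, -0.0, 0.01, 7.03, 1.0],
[-0.0049, 0.0272, 0.0042, -0.0, 0.01, 7.03, 1.0],
[-0.0015, 0.0276, 0.0042, -0.0, 0.01, 7.03, 1.0],
```

drive_tool(plan=[[-0.019,-0.02,0.004,0,0,7,1],[-0.021,-0.018,0.004,0,0,7,1],[-0.023,-0.015,0.004,0,0,7,1],[-0.025,-0.012,0.004,0,0,7,1],[-0.026,-0.009,0.004,0,0,7,1],[-0.027,-0.006,0.004,0,0,7,1],[-0.028,-0.002,0.004,0,0,7,1],[-0.028,0.001,0.004,0,0,7,1],[-0.027,0.005,0.004,0,0,7,1],[-0.027,0.008,0.004,0,0,7,1]])

```text
t: 1.1
tcp_pos: [0.3527, 0.3001, 0.205]
tool_rot: [0.741, 0.672, -0.0, -0.0]
force: [0.3, -0.2, -0.3]
finger_gap: 0.998
gripper_force: 0.0
```

drive_tool(plan=[[-0.025,0.011,0.004,0,0,7,1],[-0.024,0.014,0.004,0,0,7,1],[-0.022,0.017,0.004,0,0,7,1],[-0.02,0.02,0.004,0,0,7,1],[-0.017,0.022,0.004,0,0,7,1],[-0.014,0.024,0.004,0,0,7,1],[-0.011,0.025,0.004,0,0,7,1],[-0.008,0.026,0.004,0,0,7,1],[-0.005,0.027,0.004,0,0,7,1],[-0.002,0.028,0.004,0,0,7,1]])

```text
t: 2.1
tcp_pos: [0.4406, 0.0376, 0.165]
tool_rot: [0.992, 0.125, -0.0, -0.0]
force: [0.1, 0.3, -0.4]
finger_gap: 1.0
gripper_force: 0.0
```

```bash
cat >> h.py <<'E'
def wcloud(d,s):
    z=d['z_map'];h,w=z.shape;f=h/2/np.tan(np.radians(float(d['fov_y']))/2)
    v,u=np.mgrid[:h,:w];x=u-d['cx'];y=v-d['cy'];r=np.hypot(x,y)+1e-9;th=r/f
    k=np.tan(np.minimum(th,1.5))/r
    P=np.stack([x*k*z,-y*k*z,-z,np.ones_like(z)],-1)
    M=np.eye(4);M[:3,:3]=R.from_quat(s['tool_rot']).as_matrix();M[:3,3]=s['tcp_pos']
    W=(P@(M@np.array(d['mount'])).T)[...,:3];W[(z==0)|(th>1.4)]=np.nan;return W
def wshot(name):
    from station import manip
    s=manip.sense();d=manip.snapshot('wrist');cv2.imwrite(f'pics/{name}.png',cv2.cvtColor(d['image'],cv2.COLOR_RGB2BGR))
    return s,d,wcloud(d,s)
def near(C,c,rad,lo,hi):
    p=C.reshape(-1,3)*1000;p=p[np.isfinite(p[:,2])]
    return p[(np.hypot(p[:,0]-c[0],p[:,1]-c[1])<rad)&(p[:,2]>lo)&(p[:,2]<hi)]/1000
E
python3 - <<'E'
from h import *
s,d,C=wshot('w1');print(d['fov_y'],d['cx'],d['cy'],np.round(d['mount'],3))
p=near(C,(437,38),75,48,62);print(*rect(p),len(p),np.median(p[:,2]))
p=near(C,(399,-188),75,48,62)
if len(p)>20:print(*rect(p),len(p))
p=near(C,(607,257),75,68,85)
if len(p)>20:print(*rect(p),len(p),np.median(p[:,2]))
E
```

```text
65.70646984690485 254.54027611988752 193.16882113504195 [[-0.001  0.966  0.259  0.066]
 [ 1.     0.001  0.     0.   ]
 [-0.     0.259 -0.966 -0.129]
 [ 0.     0.     0.     1.   ]]
[435.8  35.7] [100.7  54.6] 13.9 7277 0.054765429912118246
[ 418.7 -183.6] [55.9 55.8] 16.1 1519
[565.5 255.4] [50.6 21.2] -88.9 897 0.07545502114140198
```

View pics/w1.png

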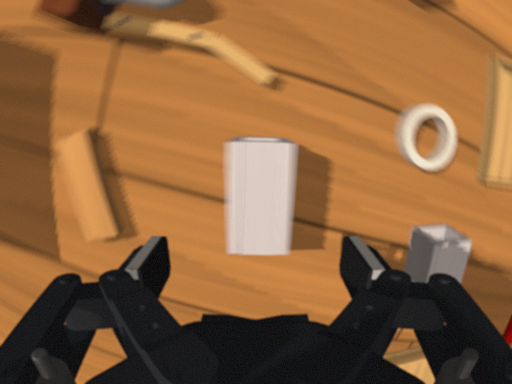

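The wrist view shows the grey sleeve at about (260,195), lined up between the open fingers. The guides' mouth is at upper left, the other sleeve is at (440,250), and the tape is at (428,138). I go down and grip.

drive_tool(plan=[[-0.005,0,0.03,0,0,0,1],[0,0,0.04,0,0,0,1],[0,0,0.035,0,0,0,1],[0,0,0.018,0,0,0,1],[0,0,0.008,0,0,0,1],[0,0,0,0,0,0,0.2],[0,0,0,0,0,0,-0.5],[0,0,0,0,0,0,-1],[0,0,0,0,0,0,-1],[0,0,0,0,0,0,-1]], newtons=40)

```text
t: 3.15
tcp_pos: [0.4365, 0.0372, 0.0353]
tool_rot: [0.992, 0.128, 0.001, 0.0]
force: [-0.0, -1.6, 6.5]
finger_gap: 0.622
gripper_force: 44.5
```

```bash
python3 - <<'E'
from h import *
q=down(-75.4).as_quat()
for r in rows((.4365,.0372,.0753),q,(.593,.028,.0753),-3.4,10,-1): print([float(x) for x in r])
E
```

```text
[0.0149, 0.0048, 0.0, 0.0, 0.0, -7.2, -1.0]
[0.0142, 0.0067, 0.0, 0.0, 0.0, -7.2, -1.0]
[0.0132, 0.0084, 0.0, 0.0, 0.0, -7.2, -1.0]
[0.0121, 0.01, 0.0, 0.0, 0.0, -7.2, -1.0]
[0.0107, 0.0114, 0.0, 0.0, 0.0, -7.2, -1.0]
[0.0092, 0.0127, 0.0, 0.0, 0.0, -7.2, -1.0]
[0.0076, 0.0137, 0.0, 0.0, 0.0, -7.2, -1.0]
[0.0058, 0.0146, 0.0, 0.0, 0.0, -7.2, -1.0]
[0.0039, 0.0152, 0.0, 0.0, 0.0, -7.2, -1.0]
[0.002, 0.0156, 0.0, 0.0, 0.0, -7.2, -1.0]
```

drive_tool(plan=[[0,0,-0.01,0,0,0,-1],[0,0,-0.015,0,0,0,-1],[0,0,-0.015,0,0,0,-1],[0,0,0,0,0,0,-1]], newtons=40)

```text
t: 3.55
tcp_pos: [0.436, 0.0376, 0.0757]
tool_rot: [0.992, 0.128, 0.001, 0.0]
force: [0.2, -0.7, -6.2]
finger_gap: 0.624
gripper_force: 44.7
```

The lifted weight of about 5-6 N hints that this is the heavy, tight sleeve. I still test it.

drive_tool(plan=[[0.015,0.005,0,0,0,-7.2,-1],[0.014,0.007,0,0,0,-7.2,-1],[0.013,0.008,0,0,0,-7.2,-1],[0.012,0.01,0,0,0,-7.2,-1],[0.011,0.011,0,0,0,-7.2,-1],[0.009,0.013,0,0,0,-7.2,-1],[0.008,0.014,0,0,0,-7.2,-1],[0.006,0.015,0,0,0,-7.2,-1],[0.004,0.015,0,0,0,-7.2,-1],[0.002,0.016,0,0,0,-7.2,-1]])

```text
t: 4.55
tcp_pos: [0.5919, 0.0289, 0.0728]
tool_rot: [0.725, 0.688, -0.001, -0.002]
force: [0.7, 0.6, -6.6]
finger_gap: 0.624
gripper_force: 44.6
```

drive_tool(plan=[[0,0,0,0,0,0,-1],[0,0,0,0,0,0,-1]])

```text
t: 4.75
tcp_pos: [0.5912, 0.0288, 0.0731]
tool_rot: [0.728, 0.685, -0.001, -0.002]
force: [-0.9, -0.4, -5.9]
finger_gap: 0.628
gripper_force: 44.6
```

```bash
python3 - <<'E'
from h import *
s,d,C=wshot('w2');np.savez('w2.npz',C=C)
print(np.round(s['tcp_pos'],4),R.from_quat(s['tool_rot']).as_matrix()[:,1].round(4),s['force'])
p=near(C,(607,257),75,68,85);print('block',*rect(p),len(p))
p=near(C,(600,150),130,11.5,19);c=np.array([605,232.7])
ex=np.array([.0593,.998]);ey=np.array([-ex[1],ex[0]])
gx=(p[:,:2]*1000-c)@ex;gy=(p[:,:2]*1000-c)@ey
for lo,hi in((20,55),(-55,-20)):
    m=(gx>-108)&(gx<-45)&(gy>lo)&(gy<hi);print(m.sum(),np.polyfit(gx[m]+60,gy[m],1) if m.sum()>9 else '',np.percentile(gy[m],[2,98]) if m.sum() else '')
E
```

```text
[0.5912 0.0288 0.0731] [ 0.9982 -0.0604 -0.004 ] [-0.89206493 -0.39996781 -5.90459431]
block [0. 0.] [0. 0.] 0.0 0
1548 [1.13664795e-02 3.46482789e+01] [27.56234968 41.38852036]
1545 [ 8.26687727e-04 -3.59225596e+01] [-42.99304305 -29.23463077]
```

View pics/w2.png

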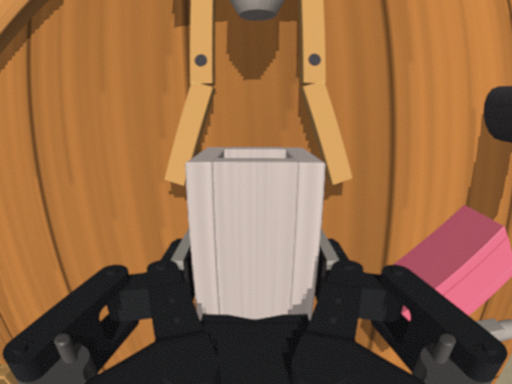

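The wrist view shows the gripped sleeve's end at (255,155) facing the guides, which lie symmetrically at (200,60) and (315,60), with the pin nose at (258,8). I correct 3 mm sideways and go down in front of the mouth, then start along.

drive_tool(plan=[[0,0.003,0.01,0,0,-0.4,-1],[0,0,0.015,0,0,0,-1],[0,0,0.008,0,0,0,-1],[0,0,0.003,0,0,0,-1],[0,0,0,0,0,0,-1]], newtons=30)

```text
t: 5.3
tcp_pos: [0.5952, 0.0285, 0.0372]
tool_rot: [0.725, 0.689, -0.001, -0.001]
force: [0.4, 1.0, -5.5]
finger_gap: 0.623
gripper_force: 44.5
```

drive_tool(plan=[[0.01,0,0,0,0,0,-1],[0.015,0,0,0,0,0,-1],[0.015,0,0,0,0,0,-1],[0.015,0,0,0,0,0,-1],[0.01,0,0,0,0,0,-1],[0.005,0,0,0,0,0,-1],[0,0,0,0,0,0,-1]])

```text
t: 6.0
tcp_pos: [0.599, 0.0998, 0.0382]
tool_rot: [0.724, 0.689, -0.0, -0.001]
force: [-2.4, 1.9, -5.4]
finger_gap: 0.629
gripper_force: 44.6
```

drive_tool(plan=[[0,0,0.002,0,0,0,-1],[0,0,0.001,0,0,0,-1],[0,0,0,0,0,0,-1]])

```text
t: 6.3
tcp_pos: [0.5989, 0.0982, 0.0355]
tool_rot: [0.725, 0.689, -0.0, -0.001]
force: [-3.9, 2.2, -1.5]
finger_gap: 0.62
gripper_force: 45.0
```

drive_tool(plan=[[0.005,-0.0005,0,0,0,0,-1],[0.005,0,0,0,0,0,-1],[0.003,0,0,0,0,0,-1],[0,0,0,0,0,0,-1]])

```text
t: 6.7
tcp_pos: [0.5995, 0.1096, 0.0356]
tool_rot: [0.725, 0.689, -0.001, 0.0]
force: [-3.7, -3.9, -0.0]
finger_gap: 0.627
gripper_force: 45.1
```

drive_tool(plan=[[0.003,0,0,0,0,0,-1],[0.002,0,0,0,0,0,-1],[0,0,0,0,0,0,-1]])

```text
t: 7.0
tcp_pos: [0.5998, 0.1142, 0.0356]
tool_rot: [0.725, 0.689, -0.001, 0.001]
force: [-4.1, -4.3, -0.4]
finger_gap: 0.624
gripper_force: 45.2
```

drive_tool(plan=[[0.003,0,0,0,0,0,-1],[0.002,0,0,0,0,0,-1],[0,0,0,0,0,0,-1]])

```text
t: 7.3
tcp_pos: [0.5998, 0.1172, 0.0358]
tool_rot: [0.724, 0.69, -0.003, 0.001]
force: [-5.6, -11.3, 2.0]
finger_gap: 0.627
gripper_force: 45.4
```

drive_tool(plan=[[0.002,0,0,0,0,0,-1],[0.002,0,0,0,0,0,-1],[0,0,0,0,0,0,-1]])

```text
t: 7.6
tcp_pos: [0.5995, 0.1186, 0.036]
tool_rot: [0.723, 0.691, -0.005, 0.002]
force: [-6.5, -18.6, 3.4]
finger_gap: 0.627
gripper_force: 45.6
```

At gauge x of about -115 mm it stops and the force climbs to 19 N, so this one is the tight sleeve. I draw it back and lift.

drive_tool(plan=[[-0.005,0,0,0,0,0,-1],[-0.01,0,0,0,0,0,-1],[-0.015,0,0,0,0,0,-1],[-0.015,0,0,0,0,0,-1],[-0.015,0,0,0,0,0,-1],[0,0,-0.005,0,0,0,-1],[0,0,-0.02,0,0,0,-1],[0,0,-0.025,0,0,0,-1],[0,0,-0.02,0,0,0,-1],[0,0,0,0,0,0,-1]], newtons=40)

```text
t: 8.6
tcp_pos: [0.6014, 0.065, 0.1087]
tool_rot: [0.725, 0.689, 0.003, 0.004]
force: [0.2, -1.2, -5.8]
finger_gap: 0.625
gripper_force: 44.8
```

```bash
python3 - <<'E'
from h import *
show((607,-266,105),-78.6,20,-1)
E
```

```text
t 8.6 [0.6014 0.065  0.1087]
[-0.0165, 0.0011, 0.0002, 0.03, -0.02, 3.78, -1.0],
[-0.0164, 0.0022, 0.0002, 0.03, -0.02, 3.78, -1.0],
[-0.0162, 0.0033, 0.0002, 0.03, -0.02, 3.78, -1.0],
[-0.016, 0.0044, 0.0002, 0.03, -0.02, 3.78, -1.0],
[-0.0156, 0.0054, 0.0002, 0.03, -0.02, 3.78, -1.0],
[-0.0153, 0.0064, 0.0002, 0.03, -0.02, 3.78, -1.0],
[-0.0148, 0.0074, 0.0002, 0.03, -0.02, 3.78, -1.0],
[-0.0143, 0.0084, 0.0002, 0.03, -0.02, 3.78, -1.0],
[-0.0137, 0.0093, 0.0002, 0.03, -0.02, 3.78, -1.0],
[-0.0131, 0.0102, 0.0002, 0.03, -0.02, 3.78, -1.0],
[-0.0124, 0.011, 0.0002, 0.03, -0.02, 3.78, -1.0],
[-0.0116, 0.0118, 0.0002, 0.03, -0.02, 3.78, -1.0],
[-0.0108, 0.0125, 0.0002, 0.03, -0.02, 3.78, -1.0],
[-0.0099, 0.0132, 0.0002, 0.03, -0.02, 3.78, -1.0],
[-0.009, 0.0139, 0.0002, 0.03, -0.02, 3.78, -1.0],
[-0.0081, 0.0144, 0.0002, 0.03, -0.02, 3.78, -1.0],
[-0.0071, 0.0149, 0.0002, 0.03, -0.02, 3.78, -1.0],
[-0.0061, 0.0154, 0.0002, 0.03, -0.02, 3.78, -1.0],
[-0.0051, 0.0157, 0.0002, 0.03, -0.02, 3.78, -1.0],
[-0.0041, 0.016, 0.0002, 0.03, -0.02, 3.78, -1.0],
```

drive_tool(plan=[[-0.016,0.001,0,0,0,3.8,-1],[-0.017,0.002,0,0,0,3.8,-1],[-0.016,0.003,0,0,0,3.8,-1],[-0.016,0.004,0,0,0,3.8,-1],[-0.016,0.005,0,0,0,3.8,-1],[-0.015,0.006,0,0,0,3.8,-1],[-0.015,0.007,0,0,0,3.8,-1],[-0.014,0.009,0,0,0,3.8,-1],[-0.014,0.009,0,0,0,3.8,-1],[-0.013,0.01,0,0,0,3.8,-1]])

```text
t: 9.6
tcp_pos: [0.5982, -0.1005, 0.1041]
tool_rot: [0.91, 0.414, 0.0, 0.0]
force: [-1.3, -0.4, -5.7]
finger_gap: 0.627
gripper_force: 44.6
```

drive_tool(plan=[[-0.012,0.011,0,0,0,3.8,-1],[-0.012,0.012,0,0,0,3.8,-1],[-0.011,0.013,0,0,0,3.8,-1],[-0.01,0.013,0,0,0,3.8,-1],[-0.009,0.014,0,0,0,3.8,-1],[-0.008,0.014,0,0,0,3.8,-1],[-0.007,0.015,0,0,0,3.8,-1],[-0.006,0.015,0,0,0,3.8,-1],[-0.005,0.016,0,0,0,3.8,-1],[-0.004,0.016,0,0,0,3.8,-1]])

```text
t: 10.6
tcp_pos: [0.6006, -0.2659, 0.1038]
tool_rot: [0.995, 0.095, -0.0, 0.0]
force: [-0.6, 0.1, -5.5]
finger_gap: 0.625
gripper_force: 44.6
```

drive_tool(plan=[[0,0,0,0,0,0,-1],[0,0,0,0,0,0,-1]])

```text
t: 10.8
tcp_pos: [0.6002, -0.265, 0.1042]
tool_rot: [0.995, 0.097, -0.0, -0.001]
force: [-0.2, -0.5, -5.8]
finger_gap: 0.626
gripper_force: 44.6
```

```bash
python3 - <<'E'
from h import *
from station import manip
s,d,C=wshot('w3');m=R.from_quat(s['tool_rot']).as_matrix();print(np.round(s['tcp_pos'],4),m[:,1].round(4),m[:,2].round(4))
# tray pose from top + side, walls only, extent of rim
p=near(C,(607,-266),115,17,26);print(*rect(p),len(p))
T=cloud(dict(np.load('side0.npz')));p=near(T,(605,-268),112,19.5,25);print(*rect(p),len(p))
E
```

```text
[ 0.6002 -0.265   0.1042] [ 0.1922 -0.9814 -0.0012] [-9.e-04  1.e-03 -1.e+00]
[ 626.6 -264.7] [125.7 112.1] -79.0 3235
[ 603.7 -270.5] [157.1 127.7] 10.3 272
```

View pics/w3.png

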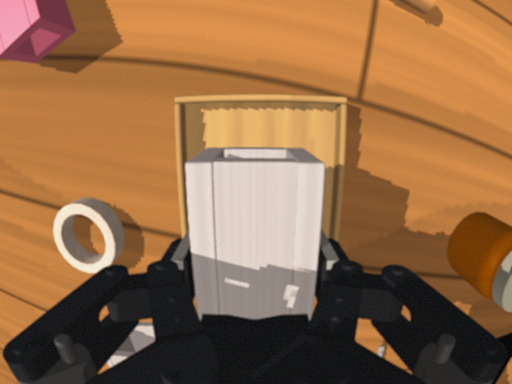

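The sleeve is over the small plywood tray, whose rim spans about 178-345 px in the picture, and nothing is in the way. I lower it gently.

drive_tool(plan=[[0.005,0.002,0.015,0,0,0,-1],[0,0,0.02,0,0,0,-1],[0,0,0.015,0,0,0,-1],[0,0,0.007,0,0,0,-1],[0,0,0.002,0,0,0,-1],[0,0,0,0,0,0,-1]])

```text
t: 11.45
tcp_pos: [0.606, -0.2659, 0.046]
tool_rot: [0.995, 0.097, -0.0, -0.0]
force: [-0.5, -0.8, -5.8]
finger_gap: 0.625
gripper_force: 44.5
```

drive_tool(plan=[[0,0,0.001,0,0,0,-1],[0,0,0.001,0,0,0,-1],[0,0,0,0,0,0,-1]])

```text
t: 11.75
tcp_pos: [0.6061, -0.2663, 0.0449]
tool_rot: [0.995, 0.097, 0.0, 0.0]
force: [0.4, -0.5, -6.6]
finger_gap: 0.627
gripper_force: 44.6
```

drive_tool(plan=[[0,0,0.001,0,0,0,-1],[0,0,0.001,0,0,0,-1],[0,0,0.001,0,0,0,-1],[0,0,0,0,0,0,-1]])

```text
t: 12.15
tcp_pos: [0.6057, -0.266, 0.0411]
tool_rot: [0.995, 0.097, -0.0, -0.0]
force: [-0.4, -0.9, -5.9]
finger_gap: 0.625
gripper_force: 44.6
```

drive_tool(plan=[[0,0,0.001,0,0,0,-1],[0,0,0,0,0,0,-1]])

```text
t: 12.35
tcp_pos: [0.6059, -0.2662, 0.0405]
tool_rot: [0.995, 0.097, 0.0, 0.0]
force: [-0.8, 0.6, -3.6]
finger_gap: 0.627
gripper_force: 44.8
```

drive_tool(plan=[[0,0,0.001,0,0,0,-1],[0,0,0,0,0,0,-1],[0,0,0,0,0,0,0.4],[0,0,0,0,0,0,0.7],[0,0,0,0,0,0,0.8],[0,0,0,0,0,0,0.8],[0,0,-0.01,0,0,0,0.8],[0,0,-0.03,0,0,0,1],[0,0,-0.04,0,0,0,1],[0,0,-0.04,0,0,0,1]])

```text
t: 13.35
tcp_pos: [0.6056, -0.2659, 0.1607]
tool_rot: [0.995, 0.097, -0.0, -0.0]
force: [0.9, -0.7, 1.4]
finger_gap: 1.003
gripper_force: 0.0
```

```bash
python3 - <<'E'
from h import *
s,d,C=wshot('w4')
p=near(C,(606,-266),80,50,70);print(*rect(p),len(p),np.percentile(p[:,2],[5,50,95]))
# destination: sleeve b (top 398.7,-187.7 ang16.5; side ~2 mm less y)
show((399,-188,150),-73.5,10,1)
E
```

```text
[ 604.6 -266.5] [101.   54.5] 10.8 7882 [0.05865961 0.05973766 0.06080281]
t 13.4 [ 0.6095 -0.2682  0.1689]
[-0.0191, -0.0119, 0.0016, 0.06, -0.05, -0.54, 1.0],
[-0.019, -0.0121, 0.0016, 0.06, -0.05, -0.54, 1.0],
[-0.0189, -0.0123, 0.0017, 0.06, -0.05, -0.54, 1.0],
[-0.0188, -0.0125, 0.0017, 0.06, -0.05, -0.54, 1.0],
[-0.0187, -0.0126, 0.0017, 0.06, -0.05, -0.54, 1.0],
[-0.0185, -0.0128, 0.0017, 0.06, -0.05, -0.54, 1.0],
[-0.0184, -0.013, 0.0018, 0.06, -0.05, -0.54, 1.0],
[-0.0183, -0.0132, 0.0018, 0.06, -0.05, -0.54, 1.0],
[-0.0182, -0.0133, 0.0018, 0.06, -0.05, -0.54, 1.0],
[-0.018, -0.0135, 0.0019, 0.06, -0.05, -0.54, 1.0],
```

The tight sleeve lies flat in the tray, with its top at 59.7 mm, level, and centred. Next is the other sleeve.

drive_tool(plan=[[-0.019,-0.012,0.001,0,0,-0.5,1],[-0.019,-0.012,0.001,0,0,-0.5,1],[-0.019,-0.012,0.001,0,0,-0.5,1],[-0.019,-0.012,0.001,0,0,-0.5,1],[-0.019,-0.012,0.001,0,0,-0.5,1],[-0.018,-0.013,0.001,0,0,-0.5,1],[-0.018,-0.013,0.001,0,0,-0.5,1],[-0.018,-0.013,0.001,0,0,-0.5,1],[-0.018,-0.013,0.001,0,0,-0.5,1],[-0.018,-0.013,0.001,0,0,-0.5,1]])

```text
t: 14.4
tcp_pos: [0.3965, -0.187, 0.1499]
tool_rot: [0.99, 0.14, 0.001, 0.001]
force: [-0.4, -0.7, 0.0]
finger_gap: 1.001
gripper_force: 0.0
```

drive_tool(plan=[[0,0,0,0,0,0,1],[0,0,0,0,0,0,1]])

```text
t: 14.6
tcp_pos: [0.3979, -0.1878, 0.1499]
tool_rot: [0.99, 0.14, 0.001, 0.001]
force: [0.1, -0.0, -0.7]
finger_gap: 1.001
gripper_force: 0.0
```

```bash
python3 - <<'E'
from h import *
s,d,C=wshot('w5')
p=near(C,(399,-188),75,48,62);print(*rect(p),len(p),np.median(p[:,2]))
show((398,-189,35.5),-73.7,1,1)
E
```

```text
[ 396.8 -190.6] [100.7  54.6] 16.4 8177 0.054766661805505545
t 14.65 [ 0.3985 -0.1883  0.1499]
[-0.0009, 0.0002, 0.1144, 0.16, -0.12, -0.23, 1.0],
```

drive_tool(plan=[[-0.001,0.001,0.03,0,0,0,1],[0,0,0.04,0,0,0,1],[0,0,0.028,0,0,0,1],[0,0,0.012,0,0,0,1],[0,0,0.005,0,0,0,1],[0,0,0,0,0,0,0.2],[0,0,0,0,0,0,-0.5],[0,0,0,0,0,0,-1],[0,0,0,0,0,0,-1],[0,0,0,0,0,0,-1]], newtons=40)

```text
t: 15.65
tcp_pos: [0.3974, -0.1892, 0.0352]
tool_rot: [0.99, 0.14, 0.001, 0.001]
force: [1.6, -0.7, 5.8]
finger_gap: 0.623
gripper_force: 44.0
```

drive_tool(plan=[[0,0,-0.01,0,0,0,-1],[0,0,-0.02,0,0,0,-1],[0,0,-0.025,0,0,0,-1],[0,0,-0.015,0,0,0,-1],[0,0,0,0,0,0,-1]])

```text
t: 16.15
tcp_pos: [0.3963, -0.1882, 0.106]
tool_rot: [0.99, 0.14, 0.001, 0.001]
force: [1.2, 0.1, -4.5]
finger_gap: 0.625
gripper_force: 44.0
```

```bash
python3 - <<'E'
from h import *
show((594,28,100),-3.05,20,-1)
E
```

```text
t 16.15 [ 0.3963 -0.1882  0.106 ]
[0.0125, -0.0076, 0.0003, 0.01, -0.0, -3.54, -1.0],
[0.0129, -0.0069, 0.0003, 0.01, -0.0, -3.54, -1.0],
[0.0133, -0.006, 0.0003, 0.01, -0.0, -3.54, -1.0],
[0.0137, -0.0052, 0.0003, 0.01, -0.0, -3.54, -1.0],
[0.014, -0.0044, 0.0003, 0.01, -0.0, -3.54, -1.0],
[0.0142, -0.0035, 0.0003, 0.01, -0.0, -3.54, -1.0],
[0.0144, -0.0026, 0.0003, 0.01, -0.0, -3.54, -1.0],
[0.0145, -0.0017, 0.0003, 0.01, -0.0, -3.54, -1.0],
[0.0146, -0.0008, 0.0003, 0.01, -0.0, -3.54, -1.0],
[0.0146, 0.0001, 0.0003, 0.01, -0.0, -3.54, -1.0],
[0.0146, 0.001, 0.0003, 0.01, -0.0, -3.54, -1.0],
[0.0145, 0.0019, 0.0003, 0.01, -0.0, -3.54, -1.0],
[0.0144, 0.0028, 0.0003, 0.01, -0.0, -3.54, -1.0],
[0.0142, 0.0037, 0.0003, 0.01, -0.0, -3.54, -1.0],
[0.0139, 0.0046, 0.0003, 0.01, -0.0, -3.54, -1.0],
[0.0136, 0.0054, 0.0003, 0.01, -0.0, -3.54, -1.0],
[0.0133, 0.0062, 0.0003, 0.01, -0.0, -3.54, -1.0],
[0.0128, 0.007, 0.0003, 0.01, -0.0, -3.54, -1.0],
[0.0124, 0.0078, 0.0003, 0.01, -0.0, -3.54, -1.0],
[0.0119, 0.0086, 0.0003, 0.01, -0.0, -3.54, -1.0],
```

drive_tool(plan=[[0.012,-0.008,0,0,0,-3.5,-1],[0.013,-0.007,0,0,0,-3.5,-1],[0.013,-0.006,0,0,0,-3.5,-1],[0.014,-0.005,0,0,0,-3.5,-1],[0.014,-0.004,0,0,0,-3.5,-1],[0.014,-0.004,0,0,0,-3.6,-1],[0.014,-0.003,0,0,0,-3.5,-1],[0.015,-0.002,0,0,0,-3.6,-1],[0.015,-0.001,0,0,0,-3.5,-1],[0.015,0,0,0,0,-3.6,-1]])

```text
t: 17.15
tcp_pos: [0.4932, -0.0778, 0.103]
tool_rot: [0.901, 0.435, -0.001, -0.002]
force: [0.3, 0.4, -4.0]
finger_gap: 0.622
gripper_force: 43.8
```

drive_tool(plan=[[0.015,0.001,0,0,0,-3.5,-1],[0.015,0.002,0,0,0,-3.6,-1],[0.014,0.003,0,0,0,-3.5,-1],[0.014,0.004,0,0,0,-3.5,-1],[0.014,0.005,0,0,0,-3.6,-1],[0.014,0.005,0,0,0,-3.5,-1],[0.013,0.006,0,0,0,-3.5,-1],[0.013,0.007,0,0,0,-3.6,-1],[0.012,0.008,0,0,0,-3.5,-1],[0.012,0.009,0,0,0,-3.5,-1]])

```text
t: 18.15
tcp_pos: [0.5931, 0.0295, 0.1024]
tool_rot: [0.726, 0.687, -0.002, -0.002]
force: [-0.3, -0.7, -4.4]
finger_gap: 0.622
gripper_force: 43.7
```

drive_tool(plan=[[0,0,0.02,0,0,0,-1],[0,0,0.01,0,0,0,-1],[0,0,0,0,0,0,-1]])

```text
t: 18.45
tcp_pos: [0.5916, 0.0292, 0.0713]
tool_rot: [0.727, 0.686, -0.003, -0.003]
force: [-0.5, -0.2, -4.0]
finger_gap: 0.626
gripper_force: 43.7
```

```bash
python3 - <<'E'
from h import *
s,d,C=wshot('w6')
m=R.from_quat(s['tool_rot']).as_matrix();print(np.degrees(np.arctan2(m[1,1],m[0,1])),m[:,2].round(4))
p=near(C,(600,150),130,11.5,19);c=np.array([602.1,172.8])
a=np.radians(86.95);ex=np.array([np.cos(a),np.sin(a)]);ey=np.array([-ex[1],ex[0]])
gx=(p[:,:2]*1000-c)@ex;gy=(p[:,:2]*1000-c)@ey
for lo,hi in((20,55),(-55,-20)):
    k=(gx>-48)&(gx<15)&(gy>lo)&(gy<hi);print(k.sum(),np.polyfit(gx[k],gy[k],1))
t=np.array(s['tcp_pos'])*1000;print(t.round(1),'tool gx,gy',(t[:2]-c)@ex-60,(t[:2]-c)@ey)
# held sleeve top
q=near(C,t[:2]+[4,50],90,t[2]+10,t[2]+30);print(*rect(q),len(q))
E
```

```text
-3.3228156323440805 [-0.0081  0.0011 -1.    ]
1580 [6.58784493e-03 3.53325871e+01]
1561 [-4.61395784e-03 -3.52537405e+01]
[591.6  29.2  71.3] tool gx,gy -203.96917602003202 2.8929722247818628
[592.9  40.9] [80.9 74.7] -4.3 21794
```

drive_tool(plan=[[0,0.003,0.01,-0.4,0,-0.3,-1],[0,0,0.014,0,0,0,-1],[0,0,0.006,0,0,0,-1],[0,0,0.003,0,0,0,-1],[0,0,0,0,0,0,-1]], newtons=30)

```text
t: 19.0
tcp_pos: [0.5975, 0.0286, 0.0407]
tool_rot: [0.725, 0.688, 0.002, 0.002]
force: [-0.5, -0.3, -4.6]
finger_gap: 0.626
gripper_force: 43.7
```

drive_tool(plan=[[0,0,0.001,0,0,0,-1],[0,0,0.001,0,0,0,-1],[0,0,0,0,0,0,-1]])

```text
t: 19.3
tcp_pos: [0.5981, 0.0286, 0.0395]
tool_rot: [0.725, 0.688, 0.003, 0.003]
force: [-0.6, 0.1, -5.0]
finger_gap: 0.625
gripper_force: 43.7
```

drive_tool(plan=[[0,-0.003,0.001,0.2,0,0,-1],[0,0,0.001,0,0,0,-1],[0,0,0,0,0,0,-1],[0,0,0,0,0,0,-1]])

```text
t: 19.7
tcp_pos: [0.595, 0.0288, 0.0373]
tool_rot: [0.725, 0.688, 0.001, 0.001]
force: [-0.1, 0.7, -5.2]
finger_gap: 0.628
gripper_force: 43.7
```

drive_tool(plan=[[0,0,0.001,0,0,0,-1],[0,0,0,0,0,0,-1],[0,0,0,0,0,0,-1]])

```text
t: 20.0
tcp_pos: [0.595, 0.0288, 0.0363]
tool_rot: [0.725, 0.688, 0.001, 0.001]
force: [0.7, -0.6, -4.5]
finger_gap: 0.623
gripper_force: 43.7
```

drive_tool(plan=[[0,0,0.001,0,0,0,-1],[0.005,0,0,0,0,0,-1],[0.01,0,0,0,0,0,-1],[0.015,0,0,0,0,0,-1],[0.015,0,0,0,0,0,-1],[0.015,0,0,0,0,0,-1],[0.01,0,0,0,0,0,-1],[0.005,0,0,0,0,0,-1],[0,0,0,0,0,0,-1]])

```text
t: 20.9
tcp_pos: [0.5988, 0.105, 0.0353]
tool_rot: [0.725, 0.689, 0.001, 0.001]
force: [0.0, 1.4, -3.2]
finger_gap: 0.628
gripper_force: 44.0
```

drive_tool(plan=[[0.004,0,0,0,0,0,-1],[0.004,0,0,0,0,0,-1],[0.004,0,0,0,0,0,-1],[0.004,0,0,0,0,0,-1],[0,0,0,0,0,0,-1]])

```text
t: 21.4
tcp_pos: [0.5998, 0.1202, 0.0353]
tool_rot: [0.726, 0.688, 0.001, 0.001]
force: [0.1, -0.4, -1.8]
finger_gap: 0.626
gripper_force: 44.0
```

drive_tool(plan=[[0.003,0,0,0,0,0,-1],[0.003,0,0,0,0,0,-1],[0.003,0,0,0,0,0,-1],[0,0,0,0,0,0,-1]])

```text
t: 21.8
tcp_pos: [0.6003, 0.1292, 0.0353]
tool_rot: [0.725, 0.688, 0.001, 0.001]
force: [-0.4, -0.2, -1.5]
finger_gap: 0.627
gripper_force: 44.2
```

It slides freely past the tight stop, so I carry on home.

drive_tool(plan=[[0.005,0,0,0,0,0,-1],[0.006,0,0,0,0,0,-1],[0.006,0,0,0,0,0,-1],[0.006,0,0,0,0,0,-1],[0.004,0,0,0,0,0,-1],[0,0,0,0,0,0,-1]])

```text
t: 22.4
tcp_pos: [0.6017, 0.1569, 0.0353]
tool_rot: [0.725, 0.688, 0.002, 0.001]
force: [-1.0, 1.5, -0.3]
finger_gap: 0.627
gripper_force: 44.3
```

drive_tool(plan=[[0.005,0,0,0,0,0,-1],[0.005,0,0,0,0,0,-1],[0.005,0,0,0,0,0,-1],[0.003,0,0,0,0,0,-1],[0,0,0,0,0,0,-1]])

```text
t: 22.9
tcp_pos: [0.6028, 0.1745, 0.0353]
tool_rot: [0.725, 0.688, 0.002, 0.001]
force: [0.1, 0.1, -0.2]
finger_gap: 0.628
gripper_force: 44.3
```

drive_tool(plan=[[0.002,0,0,0,0,0,-1],[0.002,0,0,0,0,0,-1],[0.002,0,0,0,0,0,-1],[0,0,0,0,0,0,-1]])

```text
t: 23.3
tcp_pos: [0.603, 0.1798, 0.0353]
tool_rot: [0.725, 0.688, 0.001, 0.001]
force: [0.1, -2.3, -0.6]
finger_gap: 0.626
gripper_force: 44.3
```

drive_tool(plan=[[0.002,0,0,0,0,0,-1],[0.001,0,0,0,0,0,-1],[0,0,0,0,0,0,-1]])

```text
t: 23.6
tcp_pos: [0.6031, 0.1819, 0.0353]
tool_rot: [0.725, 0.688, 0.001, 0.002]
force: [-0.0, -5.3, 0.7]
finger_gap: 0.62
gripper_force: 44.5
```

drive_tool(plan=[[0.001,0,0,0,0,0,-1],[0.001,0,0,0,0,0,-1],[0,0,0,0,0,0,-1]])

```text
t: 23.9
tcp_pos: [0.6031, 0.182, 0.0353]
tool_rot: [0.725, 0.688, -0.0, 0.002]
force: [-0.7, -11.4, 1.3]
finger_gap: 0.625
gripper_force: 44.6
```

It stopped solidly against the block, so it is home. I release and lift.

drive_tool(plan=[[-0.001,0,0,0,0,0,-1],[0,0,0,0,0,0,0.5],[0,0,0,0,0,0,0.9],[0,0,0,0,0,0,1],[0,0,0,0,0,0,1],[0,0,-0.01,0,0,0,1],[0,0,-0.03,0,0,0,1],[0,0,-0.04,0,0,0,1],[0,0,-0.04,0,0,0,1],[-0.03,0,-0.03,0,0,0,1]])

```text
t: 24.9
tcp_pos: [0.602, 0.1564, 0.1889]
tool_rot: [0.724, 0.69, 0.004, 0.002]
force: [0.1, -1.6, 0.5]
finger_gap: 1.0
gripper_force: 0.0
```

drive_tool(plan=[[-0.04,0,-0.02,0,0,0,1],[-0.04,0,0,0,0,0,1],[-0.03,0,0,0,0,0,1],[0,0,0,0,0,0,1],[0,0,0,0,0,0,1]])

```text
t: 25.4
tcp_pos: [0.5952, 0.0435, 0.206]
tool_rot: [0.726, 0.688, 0.002, 0.001]
force: [-0.0, -0.0, 0.5]
finger_gap: 1.001
gripper_force: 0.0
```

```bash
python3 - <<'E'
from h import *
s,d,C=wshot('w7')
p=near(C,(603,182),75,48,60);print('wrist sleeve',*rect(p),len(p))
p=near(C,(607,257),75,70,82);print('block',*rect(p),len(p))
from station import manip
d=manip.snapshot('top');C=cloud(d)
cv2.imwrite('pics/end.png',cv2.cvtColor(cv2.resize(d['image'][80:250,90:330],None,fx=3,fy=3),cv2.COLOR_RGB2BGR))
for n,c,lo,hi in(('fit',(603,182),50,60),('tight',(605,-266),54,64),('tape',(540,-119),16,30),('off',(390,218),14,28)):
    p=near(C,c,80,lo,hi)
    if len(p):print(n,*rect(p),len(p))
E
```

```text
wrist sleeve [603.4 177. ] [94.6 54.6] 86.9 5375
block [0. 0.] [0. 0.] 0.0 0
tight [ 606.3 -262.9] [101.   54.2] 11.1 513
tape [ 540.7 -119.7] [65.5 64.3] -0.5 174
off [367.1 206.5] [66.7 45.3] 27.8 241
```

View pics/end.png

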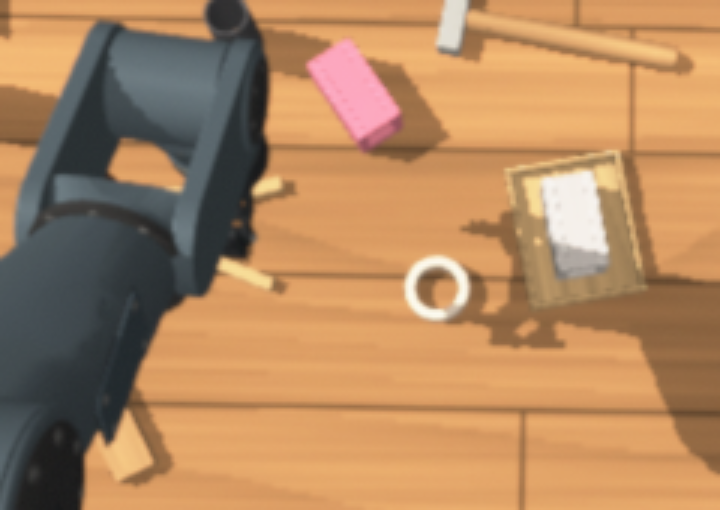

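View pics/w7.png

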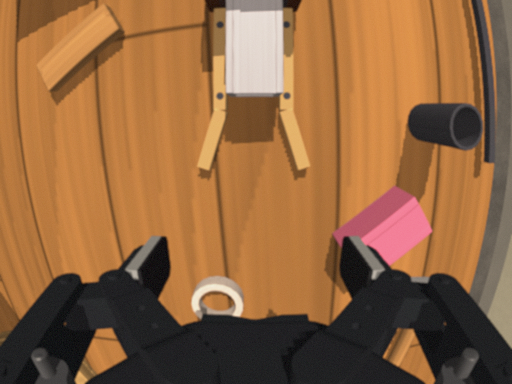

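The tight sleeve is in the tray at (575,222). The fitting sleeve is on the pin against the block at (255,10), and the tape and offcut are unmoved. I check the gap at the block from the same camera.

drive_tool(plan=[[0.03,0,0,0,0,0,1],[0.04,0,0,0,0,0,1],[0.03,0,0,0,0,0,1],[0,0,0,0,0,0,1],[0,0,0,0,0,0,1]])

```text
t: 26.0
tcp_pos: [0.5999, 0.1455, 0.205]
tool_rot: [0.724, 0.69, 0.001, 0.001]
force: [0.0, -0.4, -0.6]
finger_gap: 1.002
gripper_force: 0.0
```

```bash
python3 - <<'E'
from h import *
s,d,C=wshot('w8')
p=near(C,(603,182),75,50,60);print('sleeve',*rect(p),len(p))
p=near(C,(607,257),75,71,80);print('block',*rect(p),len(p))
E
```

```text
sleeve [602.2 180.1] [101.3  94. ] 87.0 5973
block [606.2 255.2] [100.1  50.6] -3.2 6237
```

The near end of the sleeve is at y = 129.5 mm and the block face is at about 229.9 mm. With a 100 mm sleeve that leaves no measurable gap, so it is fully home.

```bash
python3 -c "
from station import manip
print(manip.sign_off())"
```

```text
the job is handed in; nothing more can be done
None
```

Job handed in: the fitting sleeve is pushed fully home on the pin, the tight one lies flat in the small plywood tray, and the tape and offcut were not touched.

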